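# Loosen the bench burner's clamping nut with the reversible ratchet

## Robot

A 7-joint arm with a two-finger parallel gripper is mounted at the origin on the work surface. World frame = base frame: x ahead of the robot, y to its left, z up, the work surface at z = 0. Lengths are in m, angles in rad, forces in N, time in s.
With the tool pointing down it reaches from about 0.4 to 0.85 m from the base axis. Payload 10.4 kg.
Tool frame: the origin (TCP) lies on the front face of the gripper's body, between the roots of the fingers; the fingertips stand 73 mm ahead of it and the grasp point (between the pads) lies 54 mm ahead of it; z points along the fingers, y is the line along which they close (so a half turn about z gives the same grasp; the last joint's range is limited). The gripper opens to 85 mm and grips with 20 to 120 N. Pads are 22 mm wide; open, the fingers measure 114 mm over their backs; the gripper's body (76 mm by 85 mm) begins 54 mm behind the grasp point. The pads swing forward as they close: fully open they stand 13 mm farther back than shut.
Start: joints at [-1.229, 0.332, -0.065, 1.46, 0.022, 1.35, -0.088], TCP at [0.223, 0.584, 0.304] pointing down, gripper open.
Joint ranges: [-2.6, 2.6], [-0.5, 2.12], [-1.47, 1.34], [0.16, 2.42], [-1.27, 4.41], [0.06, 2.06], [-2.6, 2.6]. Speed limits (rad/s): [2.22, 2.22, 2.79, 2.79, 3.14, 3.14, 3.14].

## Interface

Orientations are given as a unit quaternion [x, y, z, w].
In Python, from workcell import manip gives the robot as it stands.
- The arm moves only by the shell command python3 -m jog 'ROWS' [FORCE]. ROWS is JSON, a list of rows, each an object with "grip": the gripper command: -1 is fully open, 1 is shut, values between are in proportion; "slide": the shift along the tool's x, y, z in cm, a list of three; "yaw": the turn about the tool's z in rad. A call has 1 to 8 rows; each row shifts and turns the commanded pose from where the row before left it, along the tool's axes as they then stand; what a row does not reach is not made up. A row lasts 1/10 s, in which the tool goes at most 50 mm and 8.59 degrees, less where a joint would pass 70% of its speed; a pose out of reach is approached as far as the arm can. A call with a gripper value outside its range is refused whole. The fingers move at their own pace and stop on an object; FORCE is the grip in N (left out, the last holds). Time passes only in rows, so rows that do not move let the fingers close. It gives the time, the measured TCP pose, the force, the opening and the grip force at its end, in the units of the state.
- manip.get_obs(): the state, without advancing time (a new reading comes with each control period).
- manip.camera(name): name is "side" or "top"; returns the picture (420x560x3 uint8, blue, green, red); there is no depth.
- manip.calibration(name): a dict with "vfov" (degrees; the focal length in pixels is half the picture's height over the tangent of half this angle, whatever the lens; pixels are square), "cx", "cy" (the principal point, pixels), "camera_from_world" (4x4, takes a point from world to camera coordinates). Camera axes: x right, y down, z forward; pixel columns grow to the right and rows downward; lengths in m; the calibration is good to about 2 mm. A picture is of the moment at which its call begins. calibration takes no time and is no camera call.
- manip.hand_in(): hands the job in; it is judged then, once.
Trained networks look in the newest picture that a camera, given by its name, has taken for a name from the list of things; names that differ only in an ending like _2 or _b are one class to them, and where a whole thing is asked for, a point or a joint stands for the part that bears it (a point fixed in the world has none). Each returns a list of dicts, best first, with "conf" (0 to 1); they miss things now and then, are a little off and sometimes report something else, mostly with a low value. They report only what shows in the picture. A call takes as long as a camera call. They do not tell look-alikes from the thing itself.
- manip.masks_of(thing, camera): "region" (420x560 bool, what is visible of it) and "centre" ([column, row] in pixels, amid what is visible of it).
The state is a dict: "clock": time; "joint_pos": joint angles; "joint_velocities": joint speeds; "tau": joint torques, N m; "position": TCP position; "ee_rot": TCP orientation; "ft_force": force on the tool from outside, world axes, zero at the start; "torque": the same for the moment, N m; "grip_width": opening from 0.0 (shut) to 1.0 (fully open); "grasp_force": force on a finger pad.
Only numpy, scipy, OpenCV 4.12 (cv2) and the standard library are available. Lean on these libraries where they do the work, as an engineer would, in place of code of your own. Each camera call takes 0.05 s, during which the arm holds its last target. There are 200 camera calls.

## Task

The bench burner is to be moved along its slotted foot, so its clamping nut has to come loose; the ratchet was left on the nut, still set to tighten. Flip the ratchet's red direction lever fully over to loosen and, without tightening the nut any further, swing the handle back and forth until the nut has been backed off (anticlockwise from above) at least a third of a turn. Then lift the ratchet off, lay it on the black rubber mat, head and handle both over the mat and set down before you let go, and leave the graphite block, the paddle and the jar where they are.

Things in the scene. Friction and masses are not known exactly. Their poses are not given: they have to be found in the camera images.
- burner: Fixed bench burner (brass block, steel fins, copper nozzle) on a grey foot. Origin: on the bench under the stud with the nut; z up. The foot is a slotted bar 60 mm wide, 16 mm high, along the burner's y from -43 to +167 mm; the burner stands at y 165 to 265 mm, x -115 to +115, up to 185 mm high. At the start the ratchet's handle points to -y; that side is free for its swing.
- nut (a joint): Turn of the nut since the start, rad: 0 at the start, positive = loosened (anticlockwise from above), negative = tightened. Self-locking nut: resists with about 0.5 N m all the way (some 3 N at the middle of the handle) and stays where it is left.
- nut_top (a point): Top end of the stud, on the nut's upright axis, 47 mm above the bench. The nut is a dark hexagon, 24 mm across flats, 20 mm high, on a collar whose top is 24 mm above the bench; at the start it is inside the ratchet's socket. Sides play 0.3 mm; the ratchet sits on it by its weight alone and droops 3 degrees; lifted straight up 25 mm it is free.
- ratchet: Loose reversible ratchet with socket, 0.49 kg, 246 mm long. Origin: centre of the socket's open rim, 24 mm above the bench when on the nut; x along the handle, z up to the lever's side. Socket: diameter 33, z 0 to 34 mm, hexagon 24 deep. Head: z 34 to 56, x -21 to 53, to 43 wide. Shank 14 thick, x 53 to 104. Black handle 24 wide, 22 high, x 104 to 224; both at z = 45. Mass centre x = 32.
- lever (a joint): Red direction lever, rad, between its stops: 0 = tighten (the start: drives clockwise, free anticlockwise), 0.76 = loosen (from 0.55 up: drives anticlockwise, free clockwise). Stays where left; about 2 N near its tip moves it (stiff close to the pivot). Pushed on past the loosening stop it feels hard, as the ratchet bears on the nut. Pawl steps 18 degrees, socket play 5; free swing drags 0.15 N m.
- lever_tip (a point): Top of the free end of the lever: a red tab on the head's top, 8 mm wide, standing 12 mm above it, pivoted at ratchet x = 31, y = 0 mm and pointing along the handle; this point is 23 mm from the pivot. Set to tighten it leans 22 degrees to the ratchet's -y side (tip at y = -8.5 mm), set to loosen as much to the +y side: the side to which the handle then drives the nut.
- handle_mid (a point): Middle of the handle, ratchet x = 160 mm, z = 45 mm; about 60 mm above the bench while the ratchet droops on the nut.
- handle_end (a point): Centre of the handle's end, ratchet x = 224 mm, z = 45 mm. Let go on the mat, this end sinks about 35 mm until it lies down, socket still underneath.
- mat: Black rubber mat, fixed, 270 mm (x) by 170 mm (y), 4 mm thick. Origin: centre of its underside.
- graphite_block: Bystander: loose dark graphite mould block, 80 x 45 x 30 mm. Origin: centre of its underside.
- paddle: Bystander: loose graphite paddle, plate 75 x 55 x 15 mm, steel rod and wooden handle, 210 mm long along its x, 20 mm high. Origin: on the underside, about its middle.
- frit_jar: Bystander: loose amber glass jar with a steel lid, 56 mm in diameter, 72 mm high. Origin: centre of its underside.
Things that resemble listed ones, but are neither listed nor needed, are in the scene too. Of the things like the ratchet, leave any that is yellow; of the rest the larger one is meant.

How it is judged:
By the outcome, as a careful person would: the job done as asked, in the order asked, and still so for the second after the job is handed in, with the robot touching nothing.
It also fails if it takes over 64 s, if anything falls off the work surface, if the arm or the gripper's body presses on something with over 40 N, if the wrist force passes 120 N, or if a joint passes its speed limit or range.

## Working session

There is one attempt and no reset: what is moved stays moved. The work goes in short steps, Python scripts to look and compute and a shell command to move; the robot and the scene stay as the last step left them, time stands still between calls to the robot, and variables do not carry over. Pictures are saved under pics/ and viewed, at most 10 in all, crops included, and the job is handed in when it is done.

```bash
mkdir -p pics; ls
cat > h.py <<'E'
import numpy as np, cv2
from workcell import manip
def K(c):
    d=manip.calibration(c); f=210/np.tan(np.radians(d["vfov"])/2); return f,d["cx"],d["cy"],np.array(d["camera_from_world"])
def proj(c,p):
    f,cx,cy,T=K(c); q=T[:3,:3]@np.array(p)+T[:3,3]; return np.array([cx+f*q[0]/q[2],cy+f*q[1]/q[2]])
def atz(c,uv,z):
    f,cx,cy,T=K(c); R=T[:3,:3]; o=-R.T@T[:3,3]; d=R.T@np.array([(uv[0]-cx)/f,(uv[1]-cy)/f,1]); return o+d*(z-o[2])/d[2]
E
python3 - <<'E'
from h import *
for c in("top","side"):
    im=manip.camera(c); cv2.imwrite(f"pics/{c}0.png",im); print(manip.calibration(c))
    for t in("ratchet","lever","mat","nut","burner"):
        for r in manip.masks_of(t,c)[:3]: print(c,t,round(r["conf"],2),np.round(r["centre"]),r["region"].sum())
print(manip.get_obs())
E
```

```text
pics
{'vfov': 55.39337224067408, 'cx': 278.82388775758994, 'cy': 212.43401251984102, 'camera_from_world': array([[ 0.00110408, -0.99953586, -0.03044418,  0.05666781],
       [-0.98674624,  0.00385116, -0.1622252 ,  0.66172024],
       [ 0.16226715,  0.03021979, -0.986284  ,  1.08598028],
       [ 0.        ,  0.        ,  0.        ,  1.        ]])}
top ratchet 0.94 [131. 293.] 916
top ratchet 0.82 [316. 246.] 669
top lever 0.47 [291. 253.] 67
top mat 0.61 [429. 292.] 5835
top burner 0.94 [209. 263.] 3768
top burner 0.19 [308. 245.] 734
{'vfov': 52.10489645363789, 'cx': 288.13240451034835, 'cy': 213.44252374859784, 'camera_from_world': array([[ 7.18583854e-01, -6.95440174e-01, -4.56720117e-04,
        -4.23364175e-01],
       [-4.28869089e-01, -4.42624323e-01, -7.87499215e-01,
         3.65945226e-01],
       [ 5.47456436e-01,  5.66080094e-01, -6.16315486e-01,
         9.14041940e-01],
       [ 0.00000000e+00,  0.00000000e+00,  0.00000000e+00,
         1.00000000e+00]])}
side ratchet 0.88 [292. 248.] 943
side ratchet 0.75 [150. 200.] 694
side ratchet 0.73 [275. 234.] 34
side lever 0.56 [274. 235.] 54
side mat 0.79 [360. 373.] 8198
side burner 0.7 [213. 220.] 3606
{'clock': 0.6, 'joint_pos': array([-1.22861459,  0.33218561, -0.06469568,  1.46011747,  0.02161866,
        1.3498722 , -0.0885026 ]), 'joint_velocities': array([ 0.00072529,  0.00050016, -0.00200417,  0.00079469, -0.00027449,
       -0.00078373,  0.00090156]), 'tau': array([ 2.12912264e-04, -6.24961638e+01,  4.92043176e-02, -3.91698468e+01,
        1.63425214e-02,  1.86959529e-03, -4.80061908e-05]), 'position': array([0.22296233, 0.58389387, 0.30393816]), 'ee_rot': array([1.81380805e-01, 9.83412935e-01, 5.55150639e-05, 9.70858244e-06]), 'ft_force': array([-0.13926507, -0.77537392,  0.72292429]), 'torque': array([-0.01499936, -0.04532947,  0.01348216]), 'grasp_force': 0.0, 'grip_width': 1.0010311440585145}
```

View pics/top0.png

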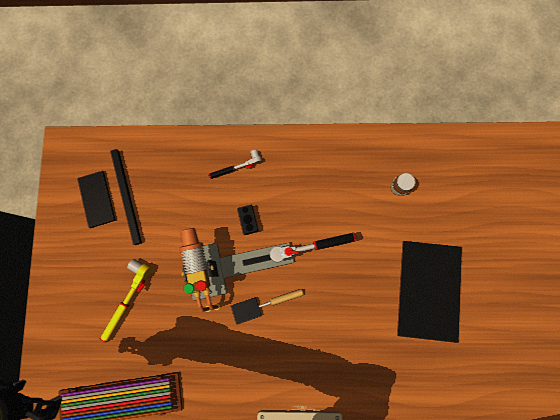

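View pics/side0.png

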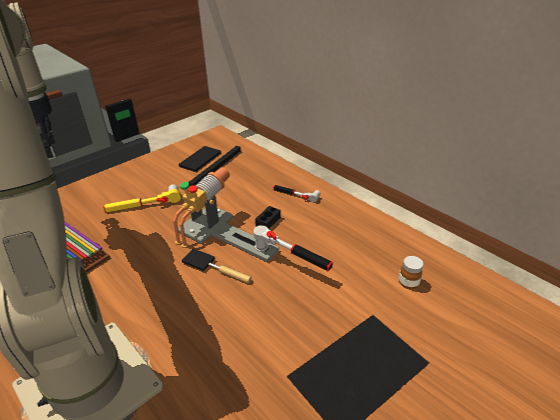

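Run:
```python
from h import *
a=cv2.imread("pics/top0.png")[225:270,265:370]; b=cv2.imread("pics/side0.png")[220:275,245:340]
r=lambda i:cv2.resize(i,None,fx=7,fy=6.0 if 0 else 7,interpolation=cv2.INTER_NEAREST)[:300,:]
a=cv2.resize(a,(735,315),interpolation=cv2.INTER_CUBIC);b=cv2.resize(b,None,fx=5,fy=5,interpolation=cv2.INTER_CUBIC)
o=np.zeros((595,735,3),np.uint8);o[:315]=a;o[315:590,:475]=b;cv2.imwrite("pics/c0.png",o)
print("end",atz("top",(361,237),.057),"head",atz("top",(283,253),.08))
for uv in[(404,241),(462,247),(460,342),(398,336)]:print(atz("top",uv,.004))
m=[r for r in manip.masks_of("ratchet","top")]
```

```text
end [ 0.59083303 -0.17463558  0.057     ] head [0.54491165 0.04340439 0.08      ]
[ 0.58425883 -0.30827446  0.004     ]
[ 0.56655606 -0.47403313  0.004     ]
[ 0.30144594 -0.44937179  0.004     ]
[ 0.31670441 -0.27838066  0.004     ]
```

View pics/c0.png

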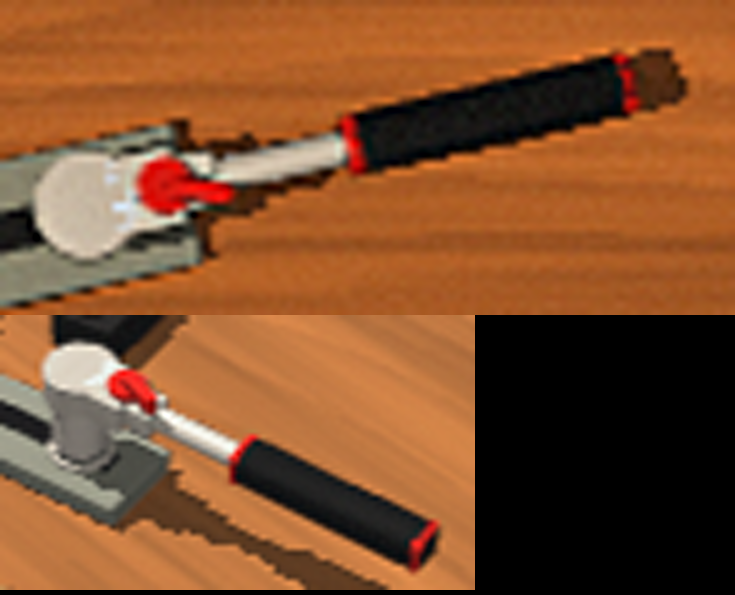

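```bash
cat >> h.py <<'E'
from scipy.spatial.transform import Rotation as Ro
def r2w(v,p,droop=3):
    return np.array([v[0],v[1],.024])+Ro.from_euler("ZY",[v[2],np.radians(droop)]).apply(np.array(p)/1000)
E
python3 - <<'E'
from h import *
from scipy.optimize import least_squares
obs=[("top",(276.7,254.3),(0,0,56)),("top",(297.9,252.6),(52,-8.5,67)),("top",(315.7,245.7),(104,0,50)),("top",(355,236.9),(224,0,50)),
("side",(261,230),(0,0,56)),("side",(275,238.6),(52,-8.5,66)),("side",(293.6,248.6),(104,0,45)),("side",(330.4,266.4),(224,0,45))]
f=lambda v:np.concatenate([proj(c,r2w(v,p))-uv for c,uv,p in obs])
s=least_squares(f,[.54,.04,-1.4],loss="soft_l1");print(s.x,np.degrees(s.x[2]));print(f(s.x).reshape(-1,2).round(1))
for p in[(31,0,68),(52.3,-8.5,68),(52.3,8.5,68),(160,0,45),(224,0,45)]:print(p,r2w(s.x,p).round(4))
o=manip.get_obs();print(Ro.from_quat(o["ee_rot"]).as_matrix().round(3))
E
```

```text
[ 0.54027174  0.06027881 -1.34419063] -77.01645024202088
[[ 1.2  0.2]
 [-0.6  0.4]
 [-1.3  0.6]
 [ 1.1 -0.2]
 [ 0.3 -0.1]
 [ 0.1 -2.3]
 [-1.  -0.6]
 [ 1.2  0.4]]
(31, 0, 68) [0.548  0.0266 0.0903]
(52.3, -8.5, 68) [0.5445 0.004  0.0892]
(52.3, 8.5, 68) [0.5611 0.0078 0.0892]
(160, 0, 45) [ 0.5767 -0.0977  0.0606]
(224, 0, 45) [ 0.5911 -0.16    0.0572]
[[-0.934  0.357  0.   ]
 [ 0.357  0.934  0.   ]
 [ 0.     0.    -1.   ]]
```

```bash
cat >> h.py <<'E'
V=[.5403,.0603,-1.3442]
def goal(p,yaw,z,v=V):
    """p ratchet xy mm -> tcp there, tool x at world angle yaw (rad), TCP z; prints delta in tool axes now, and after yaw"""
    o=manip.get_obs(); R=Ro.from_quat(o["ee_rot"]).as_matrix(); t=r2w(v,(p[0],p[1],45)); t[2]=z
    d=t-o["position"]; a=np.arctan2(R[1,0],R[0,0]); dy=-(yaw-a); dy=(dy+np.pi)%(2*np.pi)-np.pi
    R2=R@Ro.from_euler("z",dy).as_matrix()
    print("t",round(o["clock"],2),"pos",o["position"].round(4),"ang",round(np.degrees(a),1),"yaw",round(dy,3),"now cm",(R.T@d*100).round(2),"after yaw",(R2.T@d*100).round(2),"F",o["ft_force"].round(1),"w",round(o["grip_width"],3),"j7",o["joint_pos"][6].round(2))
E
python3 -c "
from h import *
goal((60,-38),V[2]+np.pi,.22)
for t in('graphite_block','paddle','frit_jar','mat','burner'):
    for r in manip.masks_of(t,'top')[:2]: print(t,round(r['conf'],2),r['centre'],atz('top',r['centre'],.02).round(3))
"
```

```text
t 0.65 pos [0.223  0.5839 0.3039] ang 159.1 yaw 0.979 now cm [-48.64 -44.89   8.39] after yaw [-64.38  15.36   8.39] F [-0.   0.1 -0.5] w 1.001 j7 -0.09
graphite_block 0.97 [245.9, 218.1] [0.651 0.154 0.02 ]
paddle 0.79 [253.1, 304.3] [0.404 0.13  0.02 ]
frit_jar 0.85 [401.6, 183.2] [ 0.753 -0.305  0.02 ]
mat 0.61 [429.4, 291.6] [ 0.44  -0.368  0.02 ]
burner 0.94 [209.4, 263.2] [0.519 0.258 0.02 ]
burner 0.19 [307.7, 244.9] [ 0.572 -0.027  0.02 ]
```

```bash
python3 -m jog '[{"grip":1,"slide":[0,0,0],"yaw":0.14},{"grip":1,"slide":[0,0,0],"yaw":0.14},{"grip":1,"slide":[0,0,0],"yaw":0.14},{"grip":1,"slide":[0,0,0],"yaw":0.14},{"grip":1,"slide":[0,0,0],"yaw":0.14},{"grip":1,"slide":[0,0,0],"yaw":0.14},{"grip":1,"slide":[0,0,0],"yaw":0.14}]' 20; python3 -c "
from h import *
goal((60,-38),V[2]+np.pi,.22)"
```

```text
clock: 1.6
position: [0.2229, 0.5839, 0.304]
ee_rot: [0.625, 0.781, 0.0, -0.0]
ft_force: [0.2, -0.8, -0.4]
grip_width: 0.005
grasp_force: 0.0
t 1.6 pos [0.2229 0.5839 0.304 ] ang 102.6 yaw -0.006 now cm [-64.28  15.77   8.39] after yaw [-64.38  15.36   8.39] F [ 0.2 -0.8 -0.4] w 0.005 j7 -1.04
```

```bash
python3 -m jog '[{"grip":1,"slide":[-4.5,1.1,0],"yaw":0},{"grip":1,"slide":[-4.5,1.1,0],"yaw":0},{"grip":1,"slide":[-4.5,1.1,0],"yaw":0},{"grip":1,"slide":[-4.5,1.1,0],"yaw":0},{"grip":1,"slide":[-4.5,1.1,0],"yaw":0},{"grip":1,"slide":[-4.5,1.1,0],"yaw":0},{"grip":1,"slide":[-4.5,1.1,0],"yaw":0},{"grip":1,"slide":[-4.5,1.1,0],"yaw":0}]'; python3 -m jog '[{"grip":1,"slide":[-4.5,1.1,0],"yaw":0},{"grip":1,"slide":[-4.5,1.1,0],"yaw":0},{"grip":1,"slide":[-4.5,1.1,0],"yaw":0},{"grip":1,"slide":[-4.5,1.1,0],"yaw":0},{"grip":1,"slide":[-4.5,1.1,0],"yaw":0},{"grip":1,"slide":[-4.5,1.1,0],"yaw":0},{"grip":1,"slide":[0,0,0],"yaw":0}]';python3 -c "
from h import *
goal((60,-38),V[2]+np.pi,.155)"
```

```text
clock: 2.4
position: [0.3899, 0.2509, 0.3042]
ee_rot: [0.623, 0.782, 0.0, -0.0]
ft_force: [0.2, 1.3, 0.5]
grip_width: -0.001
grasp_force: 0.0
clock: 3.1
position: [0.5156, -0.0019, 0.3043]
ee_rot: [0.626, 0.78, -0.0, 0.001]
ft_force: [-0.9, -0.1, -0.0]
grip_width: 0.001
grasp_force: 0.0
t 3.1 pos [ 0.5156 -0.0019  0.3043] ang 102.5 yaw -0.009 now cm [-0.68 -0.   14.94] after yaw [-6.800e-01 -1.000e-02  1.494e+01] F [-0.9 -0.1 -0. ] w 0.001 j7 0.18
```

```bash
python3 -m jog '[{"grip":1,"slide":[-0.5,0,3],"yaw":-0.01},{"grip":1,"slide":[-0.2,0,4],"yaw":0},{"grip":1,"slide":[0,0,4],"yaw":0},{"grip":1,"slide":[0,0,3],"yaw":0},{"grip":1,"slide":[0,0,1.1],"yaw":0},{"grip":1,"slide":[0,0,0],"yaw":0}]';python3 - <<'E'
from h import *
goal((60,-38),V[2]+np.pi,.154)
a=manip.camera("top")[225:275,255:345]; b=manip.camera("side")[205:265,235:325]
o=np.zeros((600,720,3),np.uint8);o[:300,:540]=cv2.resize(a,None,fx=6,fy=6,interpolation=cv2.INTER_CUBIC);o[300:,:450]=cv2.resize(b,None,fx=5,fy=5,interpolation=cv2.INTER_CUBIC);cv2.imwrite("pics/c1.png",o)
E
```

```text
clock: 3.7
position: [0.5153, -0.0022, 0.1522]
ee_rot: [0.619, 0.786, -0.001, -0.001]
ft_force: [0.2, 0.7, -0.1]
grip_width: -0.0
grasp_force: 0.0
t 3.7 pos [ 0.5153 -0.0022  0.1522] ang 103.5 yaw 0.01 now cm [-0.7   0.04 -0.18] after yaw [-0.69  0.04 -0.18] F [ 0.2  0.7 -0.1] w -0.0 j7 0.31
```

View pics/c1.png

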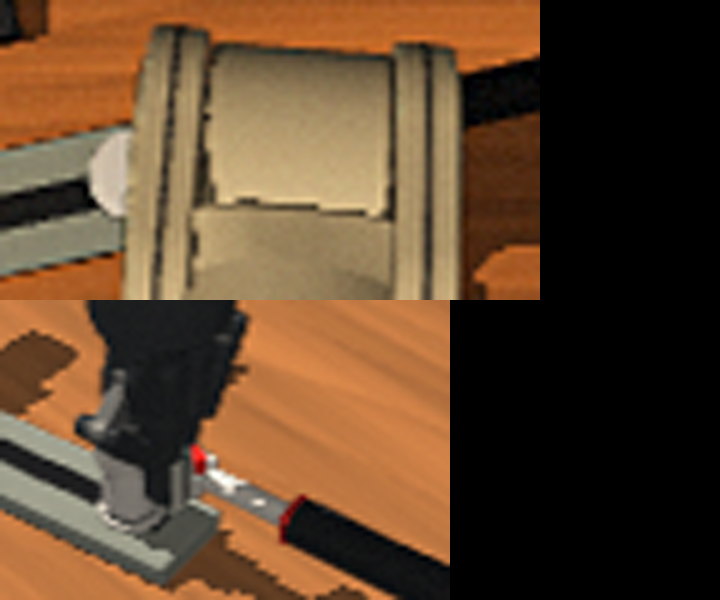

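```bash
python3 -m jog '[{"grip":1,"slide":[-0.7,0,-0.1],"yaw":0.01},{"grip":1,"slide":[0,0,0],"yaw":0},{"grip":1,"slide":[0,0,0],"yaw":0}]';python3 -c "
from h import *
goal((60,-38),V[2]+np.pi,.154)"; python3 -m jog '[{"grip":1,"slide":[0,0.5,0],"yaw":0},{"grip":1,"slide":[0,0.5,0],"yaw":0},{"grip":1,"slide":[0,0,0],"yaw":0}]';python3 -c "
from h import *
goal((60,-38),V[2]+np.pi,.154)"
```

```text
clock: 4.1
position: [0.5179, -0.0095, 0.1547]
ee_rot: [0.623, 0.782, 0.001, 0.0]
ft_force: [0.2, -0.4, 0.4]
grip_width: -0.002
grasp_force: 0.0
t 4.1 pos [ 0.5179 -0.0095  0.1547] ang 102.9 yaw -0.001 now cm [ 0.07 -0.05  0.07] after yaw [ 0.07 -0.05  0.07] F [ 0.2 -0.4  0.4] w -0.002 j7 0.32
clock: 4.4
position: [0.528, -0.0065, 0.154]
ee_rot: [0.623, 0.783, 0.0, 0.0]
ft_force: [0.6, -0.6, -0.3]
grip_width: 0.003
grasp_force: 0.0
t 4.4 pos [ 0.528  -0.0065  0.154 ] ang 103.0 yaw 0.0 now cm [ 0.01 -1.1  -0.  ] after yaw [ 0.01 -1.1  -0.  ] F [ 0.6 -0.6 -0.3] w 0.003 j7 0.32
```

```bash
for i in 1 2 3; do python3 -m jog '[{"grip":1,"slide":[0,0.2,0],"yaw":0},{"grip":1,"slide":[0,0.2,0],"yaw":0}]'|grep -E "posi|ft_f"; done;python3 -c "
from h import *
goal((60,-38),V[2]+np.pi,.154)"
```

```text
position: [0.5311, -0.006, 0.1538]
ft_force: [-0.3, 0.1, -0.5]
position: [0.535, -0.0055, 0.1538]
ft_force: [-1.0, -2.2, 0.9]
position: [0.539, -0.0048, 0.154]
ft_force: [-1.1, -4.3, 2.2]
t 5.0 pos [ 0.539  -0.0048  0.154 ] ang 102.9 yaw -0.001 now cm [ 0.09 -2.21 -0.  ] after yaw [ 0.09 -2.21 -0.  ] F [-1.1 -4.3  2.2] w -0.003 j7 0.33
```

Run:
```python
from h import *
b=manip.camera("side")[205:265,235:325]
cv2.imwrite("pics/c2.png",cv2.resize(b,None,fx=8,fy=8,interpolation=cv2.INTER_CUBIC))
print(manip.get_obs()["ft_force"],manip.get_obs()["torque"])
```

```text
[-1.98097001 -3.9719295   3.18910952] [-0.75940807  0.16611516 -0.0249945 ]
```

View pics/c2.png

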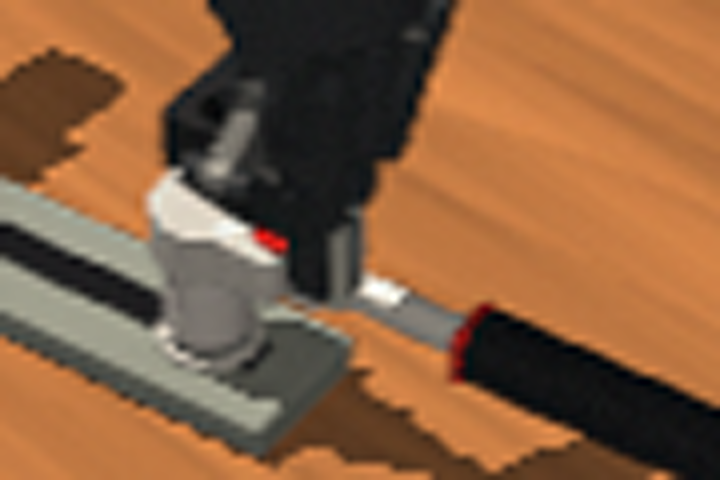

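Run:
```python
from h import *
o=manip.get_obs();R=Ro.from_quat(o["ee_rot"]).as_matrix()
f=lambda p:((proj("side",p)-[235,205])*8).round()
for dx in(-.011,.011):
  for dy in(-.0145,.0145): print(dx,dy,f(o["position"]+R@[dx,dy,.073]))
for p in[(31,0,56),(31,0,68),(54,0,68),(52,-8.5,68),(52,8.5,68),(53,10,56),(53,-10,56),(104,0,45)]:print(p,f(r2w(V,p)))
```

```text
-0.011 -0.0145 [331. 320.]
-0.011 0.0145 [379. 272.]
0.011 -0.0145 [277. 296.]
0.011 0.0145 [326. 249.]
(31, 0, 56) [284. 234.]
(31, 0, 68) [284. 208.]
(54, 0, 68) [340. 235.]
(52, -8.5, 68) [321. 246.]
(52, 8.5, 68) [349. 219.]
(53, 10, 56) [353. 243.]
(53, -10, 56) [320. 276.]
(104, 0, 45) [461. 344.]
```

```bash
python3 -m jog '[{"grip":1,"slide":[0,-0.6,0],"yaw":0},{"grip":1,"slide":[0,-0.8,0],"yaw":0},{"grip":1,"slide":[0.6,0,0],"yaw":0},{"grip":1,"slide":[0,0,0],"yaw":0}]';python3 - <<'E'
from h import *
goal((54,-30),V[2]+np.pi,.154)
b=manip.camera("side")[205:265,235:325]
cv2.imwrite("pics/c3.png",cv2.resize(b,None,fx=8,fy=8,interpolation=cv2.INTER_CUBIC))
E
```

```text
clock: 5.45
position: [0.5235, -0.0002, 0.1539]
ee_rot: [0.622, 0.783, 0.0, -0.0]
ft_force: [-0.3, -0.3, -0.1]
grip_width: -0.001
grasp_force: 0.0
t 5.45 pos [ 5.235e-01 -2.000e-04  1.539e-01] ang 103.0 yaw 0.001 now cm [-0.11 -0.01 -0.01] after yaw [-0.11 -0.01 -0.01] F [-0.3 -0.3 -0.1] w -0.001 j7 0.31
```

View pics/c3.png

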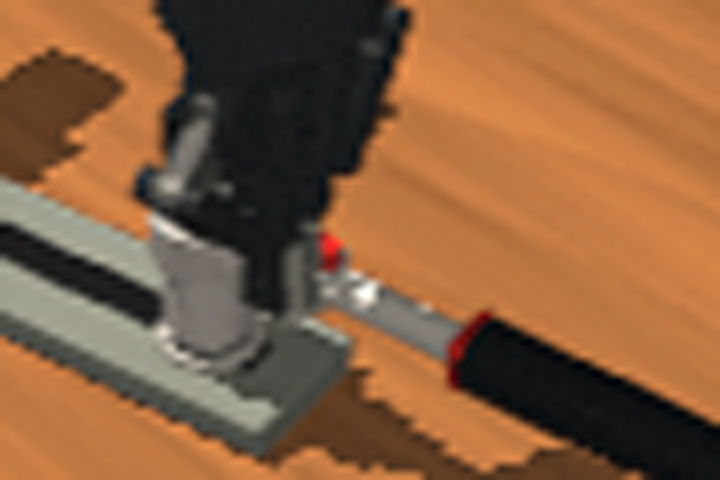

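```bash
for i in 1 2 3 4; do python3 -m jog '[{"grip":1,"slide":[0,0.2,0],"yaw":0},{"grip":1,"slide":[0,0.2,0],"yaw":0}]'|grep -E "posi|ft_f"; done;python3 -c "
from h import *
goal((54,0),V[2]+np.pi,.154)"
```

```text
position: [0.5281, -0.0005, 0.154]
ft_force: [0.2, -0.5, 0.1]
position: [0.532, 0.0002, 0.1538]
ft_force: [0.5, 0.1, 0.2]
position: [0.5357, 0.0011, 0.1538]
ft_force: [-0.4, -0.2, -0.4]
position: [0.5395, 0.0018, 0.1538]
ft_force: [-0.4, -1.4, 0.2]
t 6.3 pos [0.5395 0.0018 0.1538] ang 102.9 yaw -0.001 now cm [ 0.06  1.39 -0.02] after yaw [ 0.06  1.39 -0.02] F [-0.4 -1.4  0.2] w 0.001 j7 0.32
```

```bash
for i in 1 2 3 4; do python3 -m jog '[{"grip":1,"slide":[0,0.1,0],"yaw":0},{"grip":1,"slide":[0,0.2,0],"yaw":0}]'|grep -E "posi|ft_f"; done;python3 - <<'E'
from h import *
goal((54,0),V[2]+np.pi,.154)
b=manip.camera("side")[205:265,235:325]
cv2.imwrite("pics/c4.png",cv2.resize(b,None,fx=8,fy=8,interpolation=cv2.INTER_CUBIC))
E
```

```text
position: [0.5424, 0.0024, 0.1539]
ft_force: [-1.4, -1.5, 1.4]
position: [0.5453, 0.0033, 0.1539]
ft_force: [-1.8, -1.9, 1.1]
position: [0.5483, 0.0041, 0.1539]
ft_force: [-1.6, -1.9, 0.7]
position: [0.5511, 0.0048, 0.1538]
ft_force: [-1.7, -0.6, 0.7]
t 7.1 pos [0.5511 0.0048 0.1538] ang 102.9 yaw -0.001 now cm [ 0.02  0.2  -0.02] after yaw [ 0.02  0.2  -0.02] F [-1.7 -0.6  0.7] w 0.006 j7 0.32
```

View pics/c4.png

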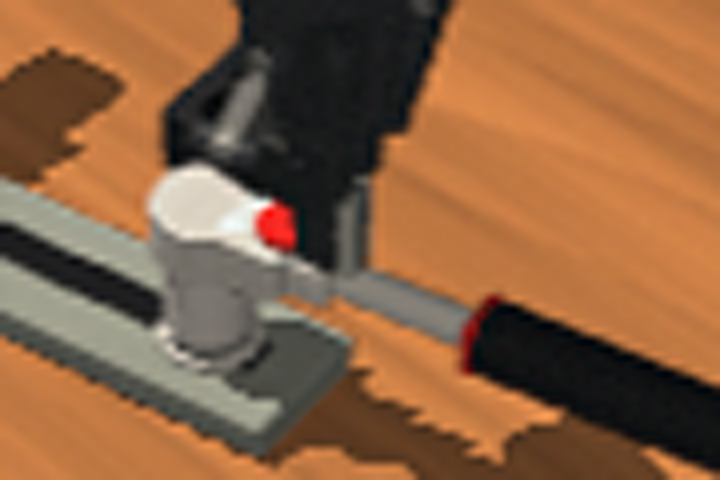

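```bash
python3 -m jog '[{"grip":1,"slide":[0,-0.8,0],"yaw":0},{"grip":1,"slide":[-0.5,-1.5,0],"yaw":-0.14},{"grip":1,"slide":[0,0,0],"yaw":-0.14},{"grip":1,"slide":[0,0,0],"yaw":-0.14},{"grip":1,"slide":[0,0,0],"yaw":-0.14},{"grip":1,"slide":[0,0,0],"yaw":0}]';cat >> h.py <<'E'
def hand(v=V):
    """handle angle (deg) from red end ring in top view, nut axis v"""
    im=manip.camera("top").astype(int); b,g,r=im[...,0],im[...,1],im[...,2]
    m=((r>120)&(g<50)&(b<50)).astype(np.uint8); n,l,s,c=cv2.connectedComponentsWithStats(m)
    for i in range(1,n):
        w=atz("top",c[i],.062); d=np.hypot(*(w[:2]-v[:2])); print("red",s[i,4],c[i].round(1),"r",d.round(3),"ang",np.degrees(np.arctan2(w[1]-v[1],w[0]-v[0])).round(1)) if d<.26 else 0
E
python3 - <<'E'
from h import *
im=cv2.imread("pics/top0.png");
c=manip.camera; manip.camera=lambda n:im; hand(); manip.camera=c; print(); hand(); goal((57,-30),V[2]+np.pi,.154)
cv2.imwrite("pics/c5.png",cv2.resize(manip.camera("side")[205:265,235:325],None,fx=8,fy=8,interpolation=cv2.INTER_CUBIC))
E
```

```text
clock: 7.75
position: [0.5297, -0.0052, 0.1541]
ee_rot: [0.381, 0.924, 0.0, 0.0]
ft_force: [-0.3, 0.1, -0.3]
grip_width: -0.003
grasp_force: 0.0
red 2 [353.5 233. ] r 0.222 ang -74.0
red 3 [354. 236.] r 0.221 ang -76.2
red 4 [354.5 239.5] r 0.22 ang -78.7
red 17 [315.  245.3] r 0.109 ang -75.6
red 58 [290.1 251.2] r 0.038 ang -73.6
red 81 [200.7 285.4] r 0.227 ang 111.6
red 1 [199. 299.] r 0.246 ang 119.3

red 82 [200.6 285.4] r 0.228 ang 111.5
red 1 [199. 299.] r 0.246 ang 119.3
t 7.8 pos [ 0.5297 -0.0053  0.154 ] ang 134.9 yaw 0.556 now cm [ 0.45 -0.3   0.  ] after yaw [ 0.23 -0.5   0.  ] F [-0.1 -0.4 -0.1] w -0.001 j7 0.85
```

View pics/c5.png

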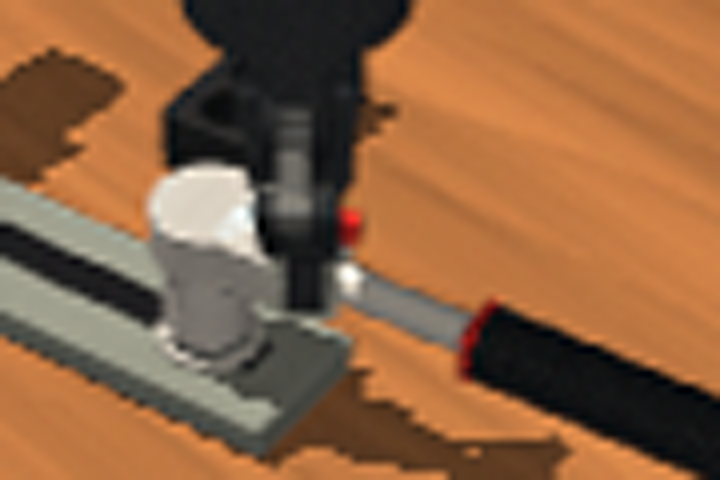

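```bash
for i in 1 2 3 4 5 6; do python3 -m jog '[{"grip":1,"slide":[-0.1,0.17,0],"yaw":0},{"grip":1,"slide":[-0.1,0.17,0],"yaw":0}]'|grep -E "posi|ft_f"; done;python3 -c "
from h import *
goal((57,0),V[2]+np.pi,.154)"
```

```text
position: [0.5338, -0.0042, 0.1539]
ft_force: [-0.0, -0.1, -0.4]
position: [0.5377, -0.0032, 0.1538]
ft_force: [0.2, -0.7, -0.4]
position: [0.5415, -0.0023, 0.1538]
ft_force: [-0.3, 0.1, -0.4]
position: [0.5453, -0.0013, 0.1539]
ft_force: [-0.2, 0.6, 0.1]
position: [0.5491, -0.0003, 0.1539]
ft_force: [0.2, -1.0, 0.2]
position: [0.553, 0.0007, 0.1539]
ft_force: [0.1, -0.1, -0.4]
t 9.05 pos [0.553  0.0007 0.1539] ang 135.0 yaw 0.559 now cm [ 0.09  0.18 -0.01] after yaw [ 0.17  0.11 -0.01] F [ 0.1 -0.1 -0.4] w -0.002 j7 0.86
```

```bash
for i in 1 2 3 4; do python3 -m jog '[{"grip":1,"slide":[-0.1,0.17,0],"yaw":0},{"grip":1,"slide":[0,0,0],"yaw":0}]'|grep -E "posi|ft_f"; done;python3 - <<'E'
from h import *
goal((57,0),V[2]+np.pi,.154)
cv2.imwrite("pics/c6.png",cv2.resize(manip.camera("side")[205:265,235:325],None,fx=8,fy=8,interpolation=cv2.INTER_CUBIC))
E
```

```text
position: [0.5546, 0.0011, 0.1537]
ft_force: [-1.3, -0.5, -0.4]
position: [0.5566, 0.0017, 0.1538]
ft_force: [-2.1, -0.4, 0.4]
position: [0.5585, 0.0022, 0.1538]
ft_force: [-3.4, -0.6, 0.2]
position: [0.5604, 0.0027, 0.1538]
ft_force: [-3.8, -0.6, 0.9]
t 9.85 pos [0.5604 0.0027 0.1538] ang 135.0 yaw 0.559 now cm [ 0.47 -0.49 -0.02] after yaw [ 0.14 -0.66 -0.02] F [-3.8 -0.6  0.9] w 0.003 j7 0.86
```

View pics/c6.png

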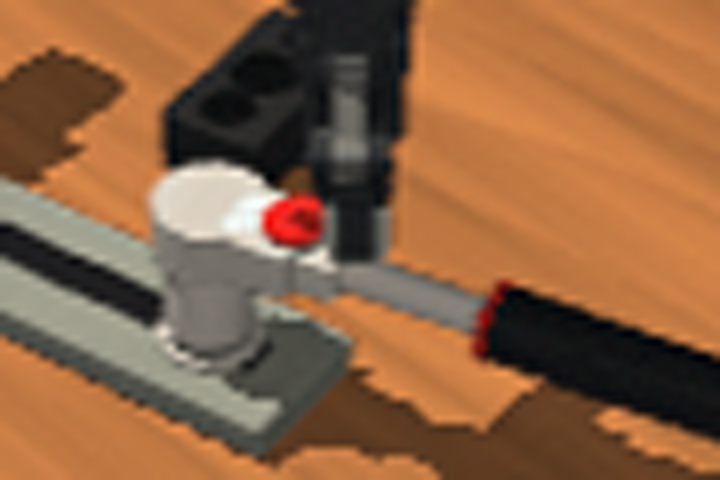

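```bash
for i in 1 2 3 4 5 6; do python3 -m jog '[{"grip":1,"slide":[-0.1,0.17,0],"yaw":0},{"grip":1,"slide":[0,0,0],"yaw":0}]'|grep -E "posi|ft_f"; done;python3 - <<'E'
from h import *
goal((57,0),V[2]+np.pi,.154)
hand()
E
```

```text
position: [0.5622, 0.0032, 0.1538]
ft_force: [-4.9, 0.3, 1.4]
position: [0.5639, 0.0035, 0.1536]
ft_force: [-6.3, -2.5, 1.1]
position: [0.5657, 0.0039, 0.1536]
ft_force: [-5.9, -0.9, 1.1]
position: [0.5673, 0.0042, 0.1535]
ft_force: [-8.4, -1.9, 2.2]
position: [0.5691, 0.0045, 0.1534]
ft_force: [-8.1, -2.9, 1.9]
position: [0.5711, 0.0049, 0.1535]
ft_force: [-6.5, -3.8, 2.1]
t 11.1 pos [0.5711 0.0049 0.1535] ang 135.0 yaw 0.559 now cm [ 1.07 -1.41 -0.05] after yaw [ 0.16 -1.76 -0.05] F [-6.5 -3.8  2.1] w -0.003 j7 0.86
red 82 [200.6 285.4] r 0.228 ang 111.5
```

```bash
python3 -m jog '[{"grip":1,"slide":[0.5,-0.8,0],"yaw":0.1},{"grip":1,"slide":[0,-2,0],"yaw":0.14},{"grip":0,"slide":[0,0,-4],"yaw":0.14},{"grip":-0.5,"slide":[0,0,-4],"yaw":0.14},{"grip":-0.5,"slide":[0,-4,0],"yaw":0},{"grip":-0.5,"slide":[0,-4,0],"yaw":0},{"grip":-0.5,"slide":[0,-3,0],"yaw":0},{"grip":-0.5,"slide":[0,0,0],"yaw":0}]';python3 - <<'E'
from h import *
hand()
im=manip.camera("top");s=manip.camera("side")
o=np.zeros((600,800,3),np.uint8);o[:300,:800]=cv2.resize(im[215:275,250:410],None,fx=5,fy=5,interpolation=cv2.INTER_CUBIC);o[300:,:450]=cv2.resize(s[205:265,235:325],None,fx=5,fy=5,interpolation=cv2.INTER_CUBIC)
cv2.imwrite("pics/c7.png",o)
goal((160,0),V[2]+np.pi+.15,.12)
E
```

```text
clock: 11.95
position: [0.4392, -0.0391, 0.2343]
ee_rot: [0.608, 0.794, 0.002, -0.0]
ft_force: [0.3, -0.1, 0.4]
grip_width: 0.745
grasp_force: 0.0
red 7 [350.6 225.4] r 0.222 ang -68.1
red 4 [352.5 230. ] r 0.222 ang -71.7
red 16 [313.8 240.6] r 0.11 ang -68.6
red 58 [289.4 248.2] r 0.039 ang -61.1
red 82 [200.6 285.4] r 0.228 ang 111.5
t 12.1 pos [ 0.4422 -0.0377  0.2346] ang 105.3 yaw -0.11 now cm [-9.33 11.37 11.49] after yaw [-10.52  10.27  11.49] F [ 0.2  0.2 -0.4] w 0.745 j7 0.23
```

View pics/c7.png

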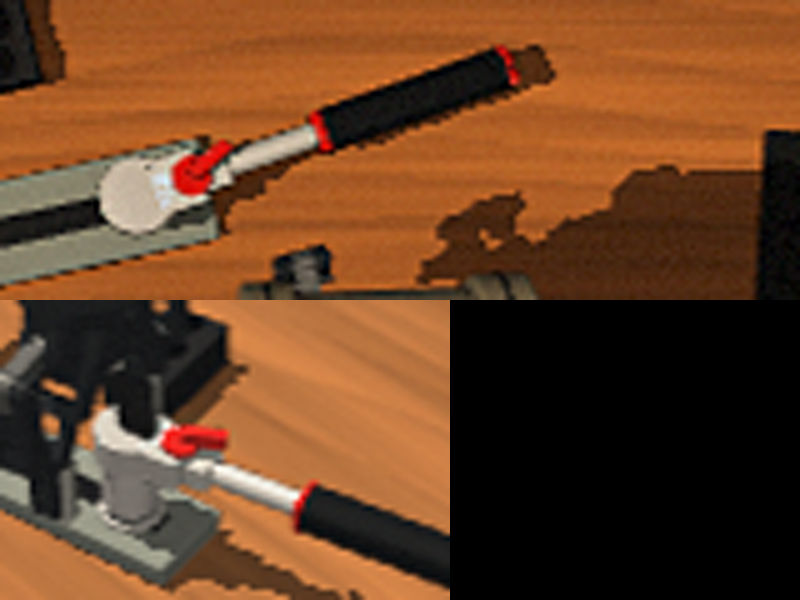

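```bash
sed -i 's/^V=.*/V=[.5403,.0603,-1.222]/' h.py; python3 -c "
from h import *
goal((160,0),V[2]+np.pi,.112)"
```

```text
t 12.1 pos [ 0.4422 -0.0377  0.2346] ang 105.3 yaw -0.082 now cm [-9.29 13.35 12.29] after yaw [-10.35  12.54  12.29] F [ 0.2  0.2 -0.4] w 0.745 j7 0.23
```

```bash
python3 -m jog '[{"grip":-0.7,"slide":[0,0,0],"yaw":-0.08},{"grip":-0.7,"slide":[-2.6,3.1,0],"yaw":0},{"grip":-0.7,"slide":[-2.6,3.1,0],"yaw":0},{"grip":-0.7,"slide":[-2.6,3.1,0],"yaw":0},{"grip":-0.7,"slide":[-2.6,3.1,0],"yaw":0},{"grip":-0.7,"slide":[0,0,4],"yaw":0},{"grip":-0.7,"slide":[0,0,0],"yaw":0},{"grip":-0.7,"slide":[0,0,0],"yaw":0}]' | head -2;python3 -c "
from h import *
goal((160,0),V[2]+np.pi,.112)"
```

```text
clock: 12.9
position: [0.593, -0.0937, 0.1933]
t 12.9 pos [ 0.593  -0.0937  0.1933] ang 109.8 yaw -0.003 now cm [0.06 0.33 8.13] after yaw [0.06 0.33 8.13] F [0.2 0.8 0.2] w 0.85 j7 0.66
```

```bash
python3 -m jog '[{"grip":-0.7,"slide":[0,0.3,3],"yaw":0},{"grip":-0.7,"slide":[0,0,3],"yaw":0},{"grip":-0.7,"slide":[0,0,2.1],"yaw":0},{"grip":0.2,"slide":[0,0,0],"yaw":0},{"grip":0.2,"slide":[0,0,0],"yaw":0},{"grip":0.2,"slide":[0,0,0],"yaw":0},{"grip":0.2,"slide":[0,0,0],"yaw":0}]' 20;python3 -c "
from h import *
goal((160,0),V[2]+np.pi,.112)"
```

```text
clock: 13.6
position: [0.5967, -0.0928, 0.1146]
ee_rot: [0.575, 0.818, 0.001, 0.001]
ft_force: [-0.9, 0.3, 0.7]
grip_width: 0.398
grasp_force: 0.0
t 13.6 pos [ 0.5967 -0.0928  0.1146] ang 109.8 yaw -0.003 now cm [ 0.1  -0.07  0.26] after yaw [ 0.1  -0.06  0.26] F [-0.9  0.3  0.7] w 0.398 j7 0.71
```

```bash
python3 -m jog '[{"grip":0.2,"slide":[0.12,1.92,0],"yaw":-0.12},{"grip":0.2,"slide":[0.12,1.92,0],"yaw":-0.12},{"grip":0.2,"slide":[0.12,1.92,0],"yaw":-0.12},{"grip":0.2,"slide":[0.12,1.92,0],"yaw":-0.12}]';python3 -c "
from h import *
V[2]+=.48
goal((160,0),V[2]+np.pi,.112);hand()"
```

```text
clock: 14.0
position: [0.6601, -0.0517, 0.1141]
ee_rot: [0.362, 0.932, -0.0, 0.001]
ft_force: [-1.7, -2.9, 1.1]
grip_width: 0.4
grasp_force: 1.6
t 14.0 pos [ 0.6601 -0.0517  0.1141] ang 137.5 yaw 0.001 now cm [0.18 0.16 0.21] after yaw [0.18 0.16 0.21] F [-1.7 -2.9  1.1] w 0.4 j7 1.07
red 44 [285.4 243.2] r 0.04 ang -35.2
red 81 [200.7 285.4] r 0.227 ang 111.6
```

```bash
python3 -m jog '[{"grip":0.2,"slide":[0.2,1.95,0],"yaw":-0.12},{"grip":0.2,"slide":[0.15,1.95,0],"yaw":-0.12},{"grip":0.2,"slide":[0.12,1.92,0],"yaw":-0.12},{"grip":0.2,"slide":[0.12,1.92,0],"yaw":-0.12},{"grip":0.2,"slide":[0,0,0],"yaw":0}]';python3 -c "
from h import *
V[2]+=.96
goal((160,0),V[2]+np.pi,.112);hand()"
```

```text
clock: 14.55
position: [0.6963, 0.0197, 0.1137]
ee_rot: [0.131, 0.991, 0.001, 0.001]
ft_force: [-0.3, -1.8, -0.1]
grip_width: 0.4
grasp_force: 1.1
t 14.55 pos [0.6963 0.0197 0.1137] ang 165.0 yaw 0.0 now cm [-0.09 -0.12  0.17] after yaw [-0.09 -0.12  0.17] F [-0.3 -1.8 -0.1] w 0.4 j7 1.4
red 82 [200.6 285.4] r 0.228 ang 111.5
```

```bash
python3 -m jog '[{"grip":0.2,"slide":[0,-1.92,0],"yaw":0.12},{"grip":0.2,"slide":[0.12,-1.92,0.1],"yaw":0.12},{"grip":0.2,"slide":[0.12,-1.92,0],"yaw":0.12},{"grip":0.2,"slide":[0.12,-1.92,0],"yaw":0.12},{"grip":0.2,"slide":[0.12,-1.92,0],"yaw":0.12},{"grip":0.2,"slide":[0.12,-1.92,0],"yaw":0.12},{"grip":0.2,"slide":[0.12,-1.92,0],"yaw":0.12},{"grip":0.2,"slide":[0.12,-1.92,0],"yaw":0.12}]';python3 -c "
from h import *
V[2]+=0
goal((160,0),V[2]+np.pi,.112);hand()"
```

```text
clock: 15.4
position: [0.5947, -0.0931, 0.1123]
ee_rot: [0.58, 0.815, 0.0, 0.0]
ft_force: [0.7, 0.8, 0.4]
grip_width: 0.401
grasp_force: 0.4
t 15.4 pos [ 0.5947 -0.0931  0.1123] ang 109.1 yaw -0.015 now cm [0.07 0.13 0.03] after yaw [0.06 0.13 0.03] F [0.7 0.8 0.4] w 0.401 j7 0.7
red 10 [312.6 238.2] r 0.11 ang -64.7
red 60 [289.1 247.9] r 0.039 ang -59.2
red 82 [200.6 285.4] r 0.228 ang 111.5
```

Free return confirmed (force about 1 N). Continue to about -118°.

```bash
python3 -m jog '[{"grip":0.2,"slide":[0.12,-1.85,0],"yaw":0.12},{"grip":0.2,"slide":[0.12,-1.92,0],"yaw":0.12},{"grip":0.2,"slide":[0.12,-1.92,0],"yaw":0.12},{"grip":0.2,"slide":[0.12,-1.92,0],"yaw":0.12},{"grip":0.2,"slide":[0.12,-1.92,0],"yaw":0.12},{"grip":0.2,"slide":[0.12,-1.92,0],"yaw":0.12},{"grip":0.2,"slide":[0.12,-1.92,0],"yaw":0.12},{"grip":0.2,"slide":[0,0,0],"yaw":0}]';python3 -c "
from h import *
V[2]-=.84
goal((160,0),V[2]+np.pi,.112);hand()"
```

```text
clock: 16.25
position: [0.4639, -0.081, 0.1116]
ee_rot: [0.86, 0.51, -0.0, -0.002]
ft_force: [0.1, -0.4, 0.6]
grip_width: 0.396
grasp_force: 0.0
t 16.25 pos [ 0.4639 -0.081   0.1116] ang 61.3 yaw -0.01 now cm [-0.15  0.07 -0.05] after yaw [-0.15  0.07 -0.05] F [ 0.1 -0.4  0.6] w 0.396 j7 -0.13
red 58 [288.8 259.3] r 0.035 ang -109.7
red 17 [311.6 272.5] r 0.107 ang -116.7
red 82 [200.6 285.4] r 0.228 ang 111.5
```

```bash
python3 -m jog '[{"grip":0.2,"slide":[0,1.92,0],"yaw":-0.12},{"grip":0.2,"slide":[0.12,1.92,0],"yaw":-0.12},{"grip":0.2,"slide":[0.12,1.92,0],"yaw":-0.12},{"grip":0.2,"slide":[0.12,1.92,0],"yaw":-0.12},{"grip":0.2,"slide":[0.12,1.92,0],"yaw":-0.12},{"grip":0.2,"slide":[0.12,1.92,0],"yaw":-0.12},{"grip":0.2,"slide":[0.12,1.92,0],"yaw":-0.12}]';python3 -c "
from h import *
V[2]+=0
goal((160,0),V[2]+np.pi,.112);hand()"
```

```text
clock: 17.0
position: [0.5967, -0.0932, 0.1115]
ee_rot: [0.573, 0.82, -0.0, -0.001]
ft_force: [-3.0, 0.9, 1.5]
grip_width: 0.402
grasp_force: 1.6
t 17.0 pos [ 0.5967 -0.0932  0.1115] ang 110.1 yaw 0.002 now cm [ 0.14 -0.05 -0.05] after yaw [ 0.14 -0.05 -0.05] F [-3.   0.9  1.5] w 0.402 j7 0.72
red 7 [313.1 239.4] r 0.11 ang -66.7
red 57 [289.6 248.8] r 0.039 ang -63.6
red 82 [200.6 285.4] r 0.228 ang 111.5
red 1 [199. 299.] r 0.246 ang 119.3
```

```bash
python3 -m jog '[{"grip":0.2,"slide":[0.2,1.92,0],"yaw":-0.12},{"grip":0.2,"slide":[0.12,1.92,0],"yaw":-0.12},{"grip":0.2,"slide":[0.12,1.92,0],"yaw":-0.12},{"grip":0.2,"slide":[0.12,1.92,0],"yaw":-0.12},{"grip":0.2,"slide":[0.12,1.92,0],"yaw":-0.12},{"grip":0.2,"slide":[0.12,1.92,0],"yaw":-0.12},{"grip":0.2,"slide":[0.12,1.92,0],"yaw":-0.12},{"grip":0.2,"slide":[0.12,1.92,0],"yaw":-0.12}]';python3 -c "
from h import *
V[2]+=.96
goal((160,0),V[2]+np.pi,.112);hand()"
```

```text
clock: 17.85
position: [0.6968, 0.0162, 0.1119]
ee_rot: [0.131, 0.991, -0.001, 0.001]
ft_force: [1.3, -2.8, 0.2]
grip_width: 0.397
grasp_force: 1.6
t 17.85 pos [0.6968 0.0162 0.1119] ang 164.9 yaw -0.002 now cm [ 0.05  0.21 -0.01] after yaw [ 0.05  0.21 -0.01] F [ 1.3 -2.8  0.2] w 0.397 j7 1.4
red 82 [200.6 285.4] r 0.228 ang 111.5
red 1 [199. 299.] r 0.246 ang 119.3
```

```bash
python3 -m jog '[{"grip":0.2,"slide":[0,-1.8,0],"yaw":0.12},{"grip":0.2,"slide":[0.12,-1.92,0],"yaw":0.12},{"grip":0.2,"slide":[0.12,-1.92,0],"yaw":0.12},{"grip":0.2,"slide":[0.12,-1.92,0],"yaw":0.12},{"grip":0.2,"slide":[0.12,-1.92,0],"yaw":0.12},{"grip":0.2,"slide":[0.12,-1.92,0],"yaw":0.12},{"grip":0.2,"slide":[0.12,-1.92,0],"yaw":0.12},{"grip":0.2,"slide":[0.12,-1.92,0],"yaw":0.12}]';python3 -m jog '[{"grip":0.2,"slide":[0.12,-1.92,0],"yaw":0.12},{"grip":0.2,"slide":[0.12,-1.92,0],"yaw":0.12},{"grip":0.2,"slide":[0.12,-1.92,0],"yaw":0.12},{"grip":0.2,"slide":[0.12,-1.92,0],"yaw":0.12},{"grip":0.2,"slide":[0,0,0],"yaw":0}]';python3 -c "
from h import *
V[2]-=.48
goal((160,0),V[2]+np.pi,.112);hand()"
```

```text
clock: 18.7
position: [0.5961, -0.0912, 0.112]
ee_rot: [0.579, 0.815, 0.0, 0.0]
ft_force: [0.6, 1.2, 0.5]
grip_width: 0.398
grasp_force: 0.4
clock: 19.2
position: [0.5189, -0.0982, 0.1116]
ee_rot: [0.755, 0.655, 0.0, -0.001]
ft_force: [-0.3, 0.0, 0.4]
grip_width: 0.398
grasp_force: 0.0
t 19.2 pos [ 0.5189 -0.0982  0.1116] ang 81.9 yaw -0.01 now cm [-0.22  0.05 -0.04] after yaw [-0.22  0.05 -0.04] F [-0.3  0.   0.4] w 0.398 j7 0.27
red 1 [186. 245.] r 0.258 ang 83.7
red 58 [290.2 254.3] r 0.037 ang -86.9
red 15 [315.7 258.3] r 0.108 ang -94.8
red 82 [200.6 285.4] r 0.228 ang 111.5
```

```bash
python3 -m jog '[{"grip":0.2,"slide":[0,1.92,0],"yaw":-0.12},{"grip":0.2,"slide":[0.12,1.92,0],"yaw":-0.12},{"grip":0.2,"slide":[0.12,1.92,0],"yaw":-0.12},{"grip":0.2,"slide":[0.12,1.92,0],"yaw":-0.12},{"grip":0.2,"slide":[0.12,1.92,0],"yaw":-0.12},{"grip":0.2,"slide":[0.12,1.92,0],"yaw":-0.12},{"grip":0.2,"slide":[0.12,1.92,0],"yaw":-0.12},{"grip":-0.7,"slide":[0,-0.3,0],"yaw":0}]';python3 -c "
from h import *
V[2]+=.36
goal((160,0),V[2]+np.pi,.112);hand()"
```

```text
clock: 20.05
position: [0.6459, -0.0616, 0.1114]
ee_rot: [0.416, 0.909, 0.001, 0.0]
ft_force: [-0.8, 0.3, -1.0]
grip_width: 0.553
grasp_force: 0.3
t 20.05 pos [ 0.6459 -0.0616  0.1114] ang 130.8 yaw 0.003 now cm [-0.08 -0.08 -0.06] after yaw [-0.08 -0.08 -0.06] F [-0.8  0.3 -1. ] w 0.553 j7 0.99
red 57 [287. 245.] r 0.039 ang -44.6
red 82 [200.6 285.4] r 0.228 ang 111.5
```

```bash
python3 -m jog '[{"grip":-0.7,"slide":[0,0,0],"yaw":0},{"grip":-0.7,"slide":[0,0,-0.6],"yaw":0},{"grip":-0.7,"slide":[3,0,0],"yaw":0},{"grip":-0.7,"slide":[3,0,0],"yaw":0},{"grip":-0.7,"slide":[2.4,0,0],"yaw":0},{"grip":-0.7,"slide":[0,0,0],"yaw":0},{"grip":-0.7,"slide":[0,0,0],"yaw":0}]';python3 -c "
from h import *
V[2]+=.36
goal((75,0),V[2]+np.pi,.118);hand()"
```

```text
clock: 20.8
position: [0.5895, 0.0004, 0.1186]
ee_rot: [0.419, 0.908, 0.0, 0.0]
ft_force: [-0.2, -0.0, -0.2]
grip_width: 0.851
grasp_force: 0.0
t 20.8 pos [5.895e-01 4.000e-04 1.186e-01] ang 130.4 yaw -0.003 now cm [0.02 0.16 0.06] after yaw [0.02 0.16 0.06] F [-0.2 -0.  -0.2] w 0.851 j7 0.86
red 1 [343. 211.] r 0.223 ang -56.4
red 1 [345. 214.] r 0.223 ang -59.0
red 82 [200.6 285.4] r 0.228 ang 111.5
```

Run:
```python
from h import *
for c in("top","side"):
    im=manip.camera(c).astype(int); b,g,r=im[...,0],im[...,1],im[...,2]
    m=((r>110)&(g<60)&(b<60)).astype(np.uint8)
    m=cv2.morphologyEx(m,cv2.MORPH_CLOSE,np.ones((5,5)))
    n,l,s,q=cv2.connectedComponentsWithStats(m)
    for i in range(1,n):
        w=atz(c,q[i],.058); d=np.hypot(*(w[:2]-V[:2]))
        if d<.26: print(c,s[i,4],q[i].round(1),d.round(3),np.degrees(np.arctan2(w[1]-V[1],w[0]-V[0])).round(1))
    k=((im.max(2)<45)).astype(np.uint8)
    for a in range(-66,-40,2):
        v=[V[0],V[1],np.radians(a)]
        hit=[k[tuple(np.round(proj(c,r2w(v,(x,y,56)))).astype(int)[::-1])] for x in range(110,220,4) for y in(-8,-4,0,4,8)]
        print(a,np.mean(hit).round(2),end="; ")
    print()
```

```text
top 1 [345. 202.] 0.244 -52.1
top 1 [338. 210.] 0.214 -53.6
top 1 [343. 211.] 0.224 -56.3
top 1 [332. 212.] 0.197 -51.9
top 2 [345.5 214. ] 0.225 -59.1
top 1 [239. 220.] 0.147 47.5
top 3 [192. 230.] 0.253 73.6
top 47 [194.2 241.9] 0.238 80.9
top 1 [242. 232.] 0.119 56.7
top 1 [272. 237.] 0.053 15.9
top 1 [214. 240.] 0.184 76.5
top 1 [256. 249.] 0.062 73.8
top 3 [325. 251.] 0.134 -85.1
top 1 [349. 251.] 0.201 -86.7
top 1 [351. 261.] 0.206 -94.5
top 3 [353. 267.] 0.213 -98.9
top 1 [255. 271.] 0.076 125.5
top 1 [260. 270.] 0.063 130.8
top 1 [246. 273.] 0.1 119.7
top 83 [200.5 285.5] 0.229 111.5
top 1 [356. 282.] 0.229 -108.7
top 1 [357. 286.] 0.235 -111.0
top 1 [208. 295.] 0.22 119.8
top 3 [221. 297.] 0.193 126.6
top 1 [230. 296.] 0.172 130.8
top 1 [199. 299.] 0.247 119.2
top 2 [209.  298.5] 0.223 122.4
top 1 [248. 299.] 0.144 146.4
top 1 [360. 298.] 0.255 -117.2
top 3 [200. 302.] 0.249 121.2
top 4 [210.  302.5] 0.226 125.1
top 1 [242. 301.] 0.158 142.5
top 1 [201. 305.] 0.25 123.1
top 1 [233. 304.] 0.18 137.8
top 7 [211.6 308. ] 0.231 128.8
top 1 [202. 309.] 0.254 125.5
top 1 [240. 323.] 0.21 151.3
-66 0.0; -64 0.01; -62 0.16; -60 0.3; -58 0.46; -56 0.41; -54 0.25; -52 0.11; -50 0.01; -48 0.01; -46 0.01; -44 0.01; -42 0.01; 
side 17 [305.5 196.9] 0.227 10.4
side 61 [274.  230.4] 0.043 -13.5
side 1 [299. 235.] 0.108 -43.1
side 10 [297.5 240.5] 0.105 -55.8
side 8 [338.4 248.2] 0.22 -58.0
-66 0.69; -64 0.87; -62 0.93; -60 0.93; -58 0.9; -56 0.64; -54 0.36; -52 0.11; -50 0.01; -48 0.0; -46 0.0; -44 0.0; -42 0.0;
```

```bash
sed -i 's/^V=.*/V=[.5403,.0603,-1.012]/' h.py; python3 -c "
from h import *
goal((75,0),V[2]+np.pi,.118)"
```

```text
t 20.95 pos [ 0.5899 -0.0008  0.1183] ang 130.3 yaw 0.145 now cm [ 0.22 -0.95  0.03] after yaw [ 0.08 -0.97  0.03] F [ 0.4 -0.2  0.4] w 0.85 j7 0.86
```

```bash
python3 -m jog '[{"grip":-0.7,"slide":[0.2,-0.95,0],"yaw":0.14},{"grip":-0.7,"slide":[0,0,0],"yaw":0},{"grip":0.3,"slide":[0,0,0],"yaw":0},{"grip":0.5,"slide":[0,0,0],"yaw":0},{"grip":0.6,"slide":[0,0,0],"yaw":0},{"grip":1,"slide":[0,0,0],"yaw":0},{"grip":1,"slide":[0,0,0],"yaw":0},{"grip":1,"slide":[0,0,0],"yaw":0}]' 100;python3 -c "
from h import *
goal((75,0),V[2]+np.pi,.118);print(manip.get_obs()['torque'])"
```

```text
clock: 21.75
position: [0.5815, -0.0039, 0.1182]
ee_rot: [0.481, 0.876, 0.0, 0.0]
ft_force: [2.5, 1.2, -0.8]
grip_width: 0.144
grasp_force: 97.4
t 21.75 pos [ 0.5815 -0.0039  0.1182] ang 122.4 yaw 0.007 now cm [-0.1  -0.09  0.02] after yaw [-0.1  -0.09  0.02] F [ 2.5  1.2 -0.8] w 0.144 j7 0.74
[ 0.30373271 -0.59816436 -0.25938592]
```

```bash
python3 -m jog '[{"grip":1,"slide":[0,0,-0.5],"yaw":0},{"grip":1,"slide":[0,0,-0.5],"yaw":0},{"grip":1,"slide":[0,0,0],"yaw":0}]' ; python3 -m jog '[{"grip":1,"slide":[0,0,-0.6],"yaw":0},{"grip":1,"slide":[0,0,-0.6],"yaw":0},{"grip":1,"slide":[0,0,-0.6],"yaw":0},{"grip":1,"slide":[0,0,-0.6],"yaw":0}]';python3 -c "
from h import *
print(manip.get_obs()['torque'])"
```

```text
clock: 22.05
position: [0.581, -0.0039, 0.1284]
ee_rot: [0.481, 0.877, 0.0, 0.0]
ft_force: [3.4, 1.8, -5.7]
grip_width: 0.144
grasp_force: 97.7
clock: 22.45
position: [0.5804, -0.0047, 0.1522]
ee_rot: [0.482, 0.876, -0.0, -0.0]
ft_force: [-0.4, -0.4, -4.9]
grip_width: 0.148
grasp_force: 97.8
[-0.16434061 -0.06787156  0.01932449]
```

```bash
python3 -m jog '[{"grip":1,"slide":[0,0,-2],"yaw":0},{"grip":1,"slide":[0,0,-3],"yaw":0},{"grip":1,"slide":[0,0,-3],"yaw":0},{"grip":1,"slide":[0,0,0],"yaw":-0.1},{"grip":1,"slide":[0,0,0],"yaw":-0.1},{"grip":1,"slide":[0,0,0],"yaw":-0.1},{"grip":1,"slide":[0,0,0],"yaw":-0.1},{"grip":1,"slide":[0,0,0],"yaw":-0.1}]';python3 - <<'E'
from h import *
im=manip.camera("top"); m=manip.masks_of("mat","top")[0]["region"].astype(np.uint8)
k=((im.max(2)<40)&(cv2.dilate(m,np.ones((9,9)))>0)).astype(np.uint8)
for q in(m,k):
    pts=np.argwhere(q)[:,::-1]; W=np.array([atz("top",p,.004)[:2] for p in pts[::3]],np.float32)*1000
    print(cv2.minAreaRect(W),W.mean(0))
v=[.442,-.377,np.radians(-21)]
p=np.array(v[:2])-.026*np.array([np.cos(v[2]),np.sin(v[2])]); print("tcp target",p)
o=manip.get_obs();R=Ro.from_quat(o["ee_rot"]).as_matrix();a=np.arctan2(R[1,0],R[0,0]);print(np.degrees(a),"yaw",-(v[2]+np.pi-a),"delta",R.T@(np.r_[p,.2]-o["position"])*100,o["joint_pos"][6])
E
```

```text
clock: 23.25
position: [0.5805, -0.0046, 0.232]
ee_rot: [0.248, 0.969, -0.0, -0.0]
ft_force: [0.5, 0.9, -5.0]
grip_width: 0.151
grasp_force: 98.0
((443.305908203125, -373.3464050292969), (169.91683959960938, 268.3065490722656), 84.0355453491211) [ 441.10187 -372.80463]Traceback (most recent call last):
  File "<stdin>", line 5, in <module>
  File "h.py", line 8, in atz
    f,cx,cy,T=K(c); R=T[:3,:3]; o=-R.T@T[:3,3]; d=R.T@np.array([(uv[0]-cx)/f,(uv[1]-cy)/f,1]); return o+d*(z-o[2])/d[2]
              ~^^^
  File "h.py", line 4, in K
    d=manip.calibration(c); f=210/np.tan(np.radians(d["vfov"])/2); return f,d["cx"],d["cy"],np.array(d["camera_from_world"])
ValueError: time passes only in moves, steps and waits
```

Mat centre ≈ (0.443, -0.374), angle -6°.

```bash
cat > g.py <<'E'
from h import *
v=[.442,-.375,np.radians(-21)]
p=np.array(v[:2])-.026*np.array([np.cos(v[2]),np.sin(v[2])])
o=manip.get_obs();R=Ro.from_quat(o["ee_rot"]).as_matrix();a=np.arctan2(R[1,0],R[0,0]);y=-(v[2]+np.pi-a)
d=np.r_[p,.2]-o["position"];print(o["clock"],"target",p.round(3),"pos",o["position"].round(4),np.degrees(a).round(1),"yaw",round(y,3),"delta",(R.T@d*100).round(2),"after",((R@Ro.from_euler("z",y).as_matrix()).T@d*100).round(2),o["joint_pos"].round(2),o["ft_force"].round(1))
E
python3 g.py
```

```text
23.35 target [ 0.418 -0.366] pos [ 0.5805 -0.0047  0.232 ] 151.1 yaw -0.137 delta [ -3.17 -39.47   3.22] after [  2.26 -39.53   3.22] [-0.54  0.31  0.57  1.7  -0.18  1.18  1.14] [ 0.7 -0.2 -5.1]
```

```bash
python3 -m jog '[{"grip":1,"slide":[0,0,0],"yaw":-0.14},{"grip":1,"slide":[0.2,-3.9,0],"yaw":0},{"grip":1,"slide":[0.2,-4,0],"yaw":0},{"grip":1,"slide":[0.2,-4,0],"yaw":0},{"grip":1,"slide":[0.2,-4,0],"yaw":0},{"grip":1,"slide":[0.2,-4,0],"yaw":0},{"grip":1,"slide":[0.2,-4,0],"yaw":0},{"grip":1,"slide":[0.2,-4,0],"yaw":0}]'>/dev/null; python3 -m jog '[{"grip":1,"slide":[0.2,-4,0],"yaw":0},{"grip":1,"slide":[0.2,-4,0],"yaw":0},{"grip":1,"slide":[0.2,-3,0],"yaw":0},{"grip":1,"slide":[0,0,0],"yaw":0},{"grip":1,"slide":[0,0,0],"yaw":0}]'; python3 g.py
```

```text
clock: 24.65
position: [0.4228, -0.361, 0.2319]
ee_rot: [0.184, 0.983, 0.0, -0.0]
ft_force: [0.4, -0.2, -5.3]
grip_width: 0.145
grasp_force: 98.2
24.65 target [ 0.418 -0.366] pos [ 0.4228 -0.361   0.2319] 158.8 yaw -0.003 delta [ 0.3  -0.62  3.19] after [ 0.3  -0.62  3.19] [-0.03  0.28  0.77  1.77 -0.21  1.17  2.01] [ 0.4 -0.2 -5.3]
```

```bash
python3 -m jog '[{"grip":1,"slide":[0.3,-0.6,3],"yaw":0},{"grip":1,"slide":[0,0,3],"yaw":0},{"grip":1,"slide":[0,0,3],"yaw":0},{"grip":1,"slide":[0,0,2],"yaw":0},{"grip":1,"slide":[0,0,1],"yaw":0},{"grip":1,"slide":[0,0,0],"yaw":0},{"grip":1,"slide":[0,0,0],"yaw":0}]';python3 - <<'E'
from h import *
im=manip.camera("top");s=manip.camera("side")
cv2.imwrite("pics/p_top.png",im)
for c,i in(("top",im),("side",s)):
    i=i.astype(int); m=((i[...,2]>110)&(i[...,1]<60)&(i[...,0]<60)).astype(np.uint8); n,l,t,q=cv2.connectedComponentsWithStats(m)
    for j in range(1,n):
        w=atz(c,q[j],.05)
        if np.hypot(w[0]-.44,w[1]+.37)<.16 and t[j,4]>1: print(c,t[j,4],q[j].round(1),w.round(3))
v=[.442-.101*np.cos(.3665),-.375+.101*np.sin(.3665),-.3665]
f=lambda c,p:proj(c,np.r_[r2w(v,p,0)]-[0,0,.013]).round(1)
for p in[(104,0,45),(222,0,45),(52,8.5,68),(0,0,56)]:print(p,f("top",p),f("side",p))
E
```

```text
clock: 25.35
position: [0.4192, -0.3649, 0.1128]
ee_rot: [0.181, 0.983, -0.0, 0.001]
ft_force: [0.5, -0.9, -5.1]
grip_width: 0.144
grasp_force: 98.1
top 2 [459.5 246. ] [ 0.566 -0.448  0.05 ]
top 13 [450.2 249.5] [ 0.556 -0.422  0.05 ]
top 5 [437.  287.6] [ 0.452 -0.379  0.05 ]
top 73 [430.8 313.7] [ 0.382 -0.358  0.05 ]
side 15 [409.2 334.4] [ 0.562 -0.415  0.05 ]
side 2 [411.  340.5] [ 0.551 -0.427  0.05 ]
side 115 [334.  358.2] [ 0.397 -0.338  0.05 ]
(104, 0, 45) [436.9 290.2] [362.6 353.9]
(222, 0, 45) [449.8 249.8] [409.  335.5]
(52, 8.5, 68) [431.  307.9] [339.8 352.7]
(0, 0, 56) [426.5 327.4] [318.7 368.3]
```

```bash
python3 -m jog '[{"grip":1,"slide":[0,0,0.5],"yaw":0},{"grip":1,"slide":[0,0,0.3],"yaw":0},{"grip":1,"slide":[0,0,0.2],"yaw":0},{"grip":1,"slide":[0,0,0],"yaw":0}]'|grep -E "pos|ft"; for i in 1 2 3 4; do python3 -m jog '[{"grip":1,"slide":[0,0,0.15],"yaw":0},{"grip":1,"slide":[0,0,0],"yaw":0}]'|grep -E "pos|ft"; done
```

```text
position: [0.4183, -0.3648, 0.1015]
ft_force: [-0.1, -0.1, -5.8]
position: [0.4185, -0.3649, 0.1002]
ft_force: [-0.2, 0.9, -5.1]
position: [0.4186, -0.365, 0.0989]
ft_force: [-0.6, -0.5, -4.2]
position: [0.419, -0.3653, 0.0979]
ft_force: [0.7, -0.0, 1.8]
position: [0.4194, -0.3655, 0.0968]
ft_force: [2.4, 0.5, 7.9]
```

```bash
python3 -m jog '[{"grip":1,"slide":[0,0,-0.1],"yaw":0},{"grip":1,"slide":[0,0,0],"yaw":0},{"grip":0.5,"slide":[0,0,0],"yaw":0},{"grip":0,"slide":[0,0,0],"yaw":0},{"grip":-0.7,"slide":[0,0,0],"yaw":0},{"grip":-0.7,"slide":[0,0,0],"yaw":0},{"grip":-0.7,"slide":[0,0,0],"yaw":0},{"grip":-0.7,"slide":[0,0,0],"yaw":0}]' 20; python3 -m jog '[{"grip":-0.7,"slide":[0,0,-1],"yaw":0},{"grip":-0.7,"slide":[0,0,-3],"yaw":0},{"grip":-0.7,"slide":[0,0,-4],"yaw":0},{"grip":-0.7,"slide":[0,0,-4],"yaw":0},{"grip":-0.7,"slide":[0,-4,0],"yaw":0},{"grip":-0.7,"slide":[0,-4,0],"yaw":0},{"grip":-0.7,"slide":[0,-4,0],"yaw":0},{"grip":-0.7,"slide":[0,0,0],"yaw":0}]'
python3 - <<'E'
from h import *
im=manip.camera("top");i=im.astype(int)
m=((i[...,2]>110)&(i[...,1]<60)&(i[...,0]<60)).astype(np.uint8); n,l,t,q=cv2.connectedComponentsWithStats(m)
for j in range(1,n):
    w=atz("top",q[j],.03)
    if np.hypot(w[0]-.44,w[1]+.37)<.16 and t[j,4]>1: print(t[j,4],q[j].round(1),w.round(3))
for r in manip.masks_of("ratchet","top")[:4]:
    ys,xs=np.where(r["region"]);print(r["conf"],r["centre"],xs.min(),xs.max(),ys.min(),ys.max())
for t in('graphite_block','paddle','frit_jar'):
    manip.camera("top")
    for r in manip.masks_of(t,'top')[:1]: print(t,round(r['conf'],2),r['centre'])
E
```

```text
clock: 27.45
position: [0.4184, -0.3649, 0.0968]
ee_rot: [0.181, 0.983, 0.0, -0.0]
ft_force: [1.0, -0.4, -0.1]
grip_width: 0.849
grasp_force: 0.0
clock: 28.25
position: [0.3714, -0.482, 0.2181]
ee_rot: [0.185, 0.983, -0.002, -0.0]
ft_force: [-0.2, 0.3, -0.1]
grip_width: 0.85
grasp_force: 0.0
11 [444.  248.5] [ 0.56  -0.412  0.03 ]
22 [433.9 285.6] [ 0.457 -0.378  0.03 ]
70 [429.1 310.5] [ 0.389 -0.36   0.03 ]
0.77 [240.6, 162.0] 209 261 150 177
0.77 [127.2, 293.2] 100 149 260 342
0.76 [432.7, 291.4] 413 447 248 331
graphite_block 0.98 [246.3, 218.7]
paddle 0.73 [251.6, 307.4]
frit_jar 0.63 [403.7, 181.2]
```

Run:
```python
from h import *
a=cv2.imread("pics/top0.png");b=manip.camera("top")
for n,(x0,y0,x1,y1) in dict(block=(235,200,262,238),paddle=(228,286,308,326),jar=(388,168,420,198)).items():
    g=[cv2.cvtColor(i[y0:y1,x0:x1],6).astype(np.float32) for i in(a,b)]; print(n,cv2.phaseCorrelate(*g),np.abs(g[0]-g[1]).mean())
print(manip.hand_in())
```

```text
block ((0.5426953495111153, 0.14238530044142195), 1.0310824575247588) 3.3557506
paddle ((-0.053056385808289974, -0.04007766560408754), 0.9640417790412903) 3.37375
jar ((-0.02192017429134907, 0.026660522304906564), 0.9919143973539273) 3.5677083
the job is handed in; nothing more can be done
None
```

The job is handed in at about 28 s: the lever is flipped to loosen, the nut backed off by my estimate at least 140° (from the handle strokes; I did not see the nut itself), the ratchet lies wholly on the mat, and the camera shows the block, paddle and jar where they were (the block reads about half a pixel off).

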